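Start the wing screw of a microscope stand in its threaded boss

ROBOT

A 6-joint arm with a two-finger parallel gripper is mounted at the origin on the work surface. World frame = base frame: x ahead of the robot, y to its left, z up, the work surface at z = 0. Lengths are in m, angles in rad, forces in N, time in s.
With the tool pointing down it reaches from about 0.275 to 0.75 m from the base axis. Payload 10.2 kg.
Tool frame: the origin (TCP) lies midway between the tips of the shut fingers; the grasp point (between the pads) lies env.tcp_to_grasp behind it (env.tcp_to_grasp is the distance from the TCP to the grasp point, in m); z points along the fingers, y is the line along which they close (so a half turn about z gives the same grasp; the last joint's range is limited). The gripper opens to 85 mm and grips with 20 to 120 N. Pads are 22 mm wide; open, the fingers measure 114 mm over their backs; the gripper's body (76 mm by 85 mm) begins 54 mm behind the grasp point. The pads swing forward as they close: fully open they stand 13 mm farther back than shut.
Start: joints at [0.927, 0.313, 1.498, -0, 1.331, -0.223], TCP at [0.214, 0.479, 0.231] pointing down, gripper open.
Joint ranges: [-2.94, 2.94], [-0.97, 2.17], [0.19, 2.56], [-1.23, 4.37], [0.02, 3.11], [-2.88, 2.88]. Speed limits (rad/s): [2.39, 2.39, 3.01, 3.14, 3.14, 3.14].

INTERFACE

Orientations are given as a unit quaternion [x, y, z, w].
In Python, from workcell import env gives the robot as it stands.
- The arm moves only by the tool send_rows, never from a script. Its argument "commands" is a list of rows, each an object with "linear": the shift along the tool's x, y, z normalised to -1 to 1, where 1 is 60 cm, a list of three; "rot": the turn, a rotation vector about the tool's x, y, z normalised to -1 to 1, where 1 is 180 degrees, a list of three. In form: [{"linear": [tx, ty, tz], "rot": [rx, ry, rz]}, ...]. A call has 1 to 20 rows; each row is the pose to reach, as a shift and turn from the pose commanded when the call began, along the tool's axes at that moment, turning the shorter way round; what a row does not reach only later rows make up. A row lasts 1/8 s, in which the tool goes at most 62.5 mm and 10.7 degrees, less where a joint would pass 70% of its speed; a pose out of reach is approached as far as the arm can. A call with a number of a shift or a turn outside -1 to 1 is refused whole. A call with a gripper value outside its range is refused whole. "claw" is the closure, from -1 (fully open) to 1 (shut), set as the call begins (left out, the last holds). The fingers move at their own pace and stop on an object; the grip force is fixed at half the most. Time passes only in rows, so rows that repeat a pose let the fingers close. It gives the time, the measured TCP pose, the force, the opening and the grip force at its end, in the units of the state.
- env.get_state(): the state, without advancing time (a new reading comes with each control period).
- env.get_image(name): name is "scene" or "top"; returns (picture, depth): 420x560x3 uint8, red, green, blue; 420x560 float32, m along the optical axis (not along the pixel's ray), 0 where there is no reading.
- env.camera_info(name): a dict with "fx", "fy", "cx", "cy" (pixels), "extrinsics" (4x4, takes a point from world to camera coordinates). Camera axes: x right, y down, z forward; pixel columns grow to the right and rows downward; lengths in m; the calibration is good to about 2 mm. A picture is of the moment at which its call begins. camera_info takes no time and is no camera call.
- env.sign_off(): hands the job in; it is judged then, once.
Trained networks look in the newest picture that a camera, given by its name, has taken for a name from the list of things; names that differ only in an ending like _2 or _b are one class to them, and where a whole thing is asked for, a point or a joint stands for the part that bears it (a point fixed in the world has none). Each returns a list of dicts, best first, with "confidence" (0 to 1); they miss things now and then, are a little off and sometimes report something else, mostly with a low value. They report only what shows in the picture. A call takes as long as a camera call.
- env.cut_out(camera, label): "region" (420x560 bool, what is visible of it) and "box" ([centre column, centre row, width, height] in pixels, round what is visible of it).
- env.tip_of(camera, label): "location" ([column, row] in pixels: a listed point, or the origin of a listed thing).
The state is a dict: "clock": time; "qpos": joint angles; "dq": joint speeds; "effort": joint torques, N m; "position": TCP position; "orientation": TCP orientation; "wrist_force": force on the tool from outside, world axes, zero at the start; "moment": the same for the moment, N m; "opening": finger opening in m; "finger_force": force on a finger pad.
Only numpy, scipy, OpenCV 4.12 (cv2) and the standard library are available. Lean on these libraries where they do the work, as an engineer would, in place of code of your own. Each camera call takes 0.05 s, during which the arm holds its last target. There are 200 camera calls.

TASK

The wing screw of the stereo microscope's stand sits loose on top of the thread in its boss and has not caught. Turn it backward (anticlockwise seen from above) until it drops into the start of the thread, then screw it forward (clockwise) about one full turn from there, no more, so that it is safely started. Finish while still gripping the wing head firmly, and leave the eyepiece, jar, glass dish and fruit tray where they are.

Things in the scene. Friction and masses are not known exactly. Their poses are not given: they have to be found in the camera images.
- stand: Fixed white stand of a stereo microscope: base slab 220 x 300 x 40 mm (its x by y by z) with a flat round glass stage, and a bare steel column (30 mm diameter, top 220 mm above the bench, foot collar 52 mm diameter, 70 mm high) at (-10, 118) mm from its origin. A small black knob 24 mm across and 14 mm high at (-85, 30) mm. Origin: centre of the slab's underside, on the bench, z up.
- boss_top (a point): Centre of the mouth of the threaded boss, a fixed upright aluminium cylinder 48 mm in diameter standing 30 mm high on the stand's slab at the corner nearest the robot's right hand, (-60, -95) mm from the stand's origin. The mouth is 70 mm above the bench; the screw's axis is the vertical line through this point.
- screw_top (a point): Centre of the top face of the steel wing screw's head, on the screw's axis; turns, rises and sinks with it. The head is one upright flat bar 56 mm long (along this point's x), 12 mm thick (along y), 26 mm high; a round hub 25 mm across shows in it but gives no contact. At the start this point is 48 mm, and the head's underside 22 mm, above the boss's mouth.
- wing_screw: The same screw. Origin on its axis, 48 mm below screw_top, same axes. 0.36 to 0.52 kg, turns with little drag (0.01 N m). The boss guides it: it can only turn and move up or down, and cannot be lifted out. Grip the bar's upper part or all its height, fingers on its two flat sides. Fingers opened to 75 mm or more swing round the head without touching it.
- carriage: The screw's 30 mm thick shank under the head (moves up and down with it, does not turn). At first the screw rests on the thread's crest. Turned anticlockwise by an unknown 30 to 120 degrees it reaches the thread's start and falls 6 mm by its weight; it goes back only 35 degrees beyond that. Turned clockwise before the drop it stays at its height, then jams.
- thread (a point): Point on the boss's axis 16 mm below its mouth, inside the thread (right-hand). The screw falls only if not squeezed: fingers loosely beside the bar (opening 16 to 18 mm) turn it, with some play, and let it drop; a firm grip holds it up till opened. After the drop one clockwise turn sinks it 6 mm more, even in a firm grip, in which it slides down.
- eyepiece: Loose black eyepiece, upright, 42 mm in diameter, 58 mm high; origin at the centre of its underside. Leave alone.
- jar: Loose lidded specimen jar, 52 mm in diameter, 75 mm high; origin at the centre of its underside. Leave alone.
- dish: Loose shallow glass dish, 90 mm in diameter, 16 mm high; origin at the centre of its underside. Leave alone.
- fruit_tray: Fixed white tray of brown fruits, 240 x 170 mm (its x by y), 56 mm high with the fruit; origin at the centre of its underside. Leave alone.

How it is judged:
By the outcome, as a careful person would: the job done as asked, in the order asked, and still so for the second after the job is handed in, while the arm keeps its last pose, push and grip.
It also fails if it takes over 69 s, if anything falls off the work surface, if the arm or the gripper's body presses on something with over 40 N, if the wrist force passes 120 N, or if a joint passes its speed limit or range.

## Working session

There is one attempt and no reset: what is moved stays moved. The work goes in short steps, Python scripts to look and compute and a tool call to move; the robot and the scene stay as the last step left them, time stands still between calls to the robot, and variables do not carry over. Pictures are saved under pics/ and viewed, at most 10 in all, crops included, and the job is handed in when it is done.

Besides the shell and the picture viewer there is one more tool, called after ">>>" in YAML: its name, and indented under it one key for each argument. send_rows: Moves the arm, as the interface text tells. Scaled input: -1 to 1 covers 60 cm each way for a shift and 180 degrees each way for a turn. Its arguments: {"type":"object","properties":{"commands":{"type":"array","items":{"type":"object","properties":{"linear":{"type":"array","items":{"type":"number","minimum":-1,"maximum":1}},"rot":{"type":"array","items":{"type":"number","minimum":-1,"maximum":1}}}}},"claw":{"type":"number"}},"required":["commands"]}

```bash
mkdir -p pics; cat > h.py <<'E'
import numpy as np, cv2
from workcell import env
from scipy.spatial.transform import Rotation as R
def snap(c,fn):
    p,d=env.get_image(c); cv2.imwrite('pics/'+fn,p[:,:,::-1]); return p,d
def unproj(c,u,v,z):
    k=env.camera_info(c); T=np.linalg.inv(np.array(k['extrinsics']))
    return T[:3,:3]@np.array([(u-k['cx'])/k['fx']*z,(v-k['cy'])/k['fy']*z,z])+T[:3,3]
def ray(c,u,v):
    o=unproj(c,u,v,0); d=unproj(c,u,v,1)-o; return o,d/np.linalg.norm(d)
def tri(a,b):
    A=np.zeros((3,3));y=np.zeros(3)
    for o,d in(a,b):
        P=np.eye(3)-np.outer(d,d);A+=P;y+=P@o
    x=np.linalg.solve(A,y); return x,[np.linalg.norm((np.eye(3)-np.outer(d,d))@(x-o)) for o,d in (a,b)]
def cloud(c,d,m):
    v,u=np.nonzero(m&(d>0)); z=d[v,u]; k=env.camera_info(c); T=np.linalg.inv(np.array(k['extrinsics']))
    P=np.stack([(u-k['cx'])/k['fx']*z,(v-k['cy'])/k['fy']*z,z],1); return P@T[:3,:3].T+T[:3,3]
E
python3 - <<'E'
from h import *
np.set_printoptions(precision=4,suppress=True)
print(env.get_state(), env.tcp_to_grasp)
D={}
for c in('scene','top'):
    k=env.camera_info(c); print(c,unproj(c,280,210,0),k['fx'])
    D[c]=snap(c,c+'0.png')[1]
for l in ['screw_top','boss_top','stand','wing_screw','eyepiece','jar','dish','fruit_tray']:
    r={}
    for c in('scene','top'):
        t=env.tip_of(c,l)
        for q in t[:2]:
            print(l,c,q)
        if t: r[c]=t[0]['location']
    if len(r)==2: print('   tri',tri(ray('scene',*r['scene']),ray('top',*r['top'])))
for c in('scene','top'):
    for q in env.cut_out(c,'wing_screw')[:2]:
        P=cloud(c,D[c],q['region']); print(c,q['confidence'],q['box'],len(P),np.median(P,0),P.min(0),P.max(0))
        T=P[P[:,2]>np.percentile(P[:,2],95)-.006]; print(T.mean(0),len(T),cv2.minAreaRect((T[:,:2]*1000).astype(np.float32)))
E
```

```text
{'clock': 0.0, 'qpos': array([ 0.9266,  0.3135,  1.4985,  0.    ,  1.331 , -0.2234]), 'dq': array([-0.0004,  0.0017,  0.0006, -0.0007, -0.0004, -0.002 ]), 'effort': array([ -0.0001, -41.2259, -25.9741,  -0.0002,   0.0041,   0.    ]), 'position': array([0.2143, 0.479 , 0.2307]), 'orientation': array([ 0.2088,  0.9779, -0.0006, -0.0003]), 'wrist_force': array([-0.5374, -0.3098, -0.2372]), 'moment': array([ 0.0131, -0.0217,  0.0132]), 'finger_force': 0.0, 'opening': 0.0853944144861633} 0.0187
scene [ 0.8797 -0.3807  0.9091] 387.1740205719596
top [0.3203 0.0561 1.2699] 483.33410378182737
screw_top scene {'location': [263.9, 234.5], 'confidence': 0.59}
screw_top top {'location': [312.6, 191.0], 'confidence': 0.79}
   tri (array([0.5428, 0.0015, 0.1267]), [np.float64(0.0010537753958481232), np.float64(0.0010537753958480248)])
boss_top scene {'location': [263.6, 243.7], 'confidence': 0.76}
boss_top top {'location': [312.1, 197.5], 'confidence': 0.86}
   tri (array([0.5376, 0.0022, 0.0775]), [np.float64(0.001595032151509887), np.float64(0.0015950321515098447)])
stand scene {'location': [299.
[... 1240 characters left out ...]
2, 178.7], 'confidence': 0.72}
fruit_tray top {'location': [130.1, 151.6], 'confidence': 0.86}
   tri (array([ 0.6693,  0.497 , -0.0013]), [np.float64(0.0037113639745979996), np.float64(0.003711363974598059)])
scene 0.72 [267.0, 238.8, 10.0, 22.8] 237 [ 0.5465 -0.0032  0.1137] [ 0.4926 -0.025   0.0371] [0.5587 0.0458 0.1212]
[ 0.5417 -0.0003  0.1172] 120 ((541.0857543945312, 0.43288421630859375), (21.919471740722656, 54.368629455566406), 41.57537841796875)
top 0.47 [311.6, 196.0, 25.5, 18.8] 201 [0.5354 0.0007 0.1159] [ 0.5213 -0.0237  0.0681] [0.5601 0.0249 0.1229]
[0.5388 0.0005 0.118 ] 116 ((539.3301391601562, 0.7314910888671875), (22.52855682373047, 50.74372482299805), 46.68426513671875)
```

```bash
python3 - <<'E'
import cv2,numpy as np
a=cv2.imread('pics/top0.png');b=cv2.imread('pics/scene0.png')
c1=cv2.resize(a[155:235,260:360],(400,320),interpolation=cv2.INTER_CUBIC)
c2=cv2.resize(b[195:275,215:315],(400,320),interpolation=cv2.INTER_CUBIC)
m=np.vstack([np.hstack([c1,c2]),np.hstack([cv2.resize(a,(373,280)),cv2.resize(b,(373,280)),np.zeros((280,54,3),np.uint8)])])
cv2.imwrite('pics/m0.png',m)
E
python3 - <<'E'
from h import *
d=env.get_image('top')[1]
m=np.zeros(d.shape,bool); m[155:240,260:360]=1
P=cloud('top',d,m)
T=P[(P[:,2]>.105)&(P[:,2]<.13)&(np.hypot(P[:,0]-.541,P[:,1])<.04)]
w,V=np.linalg.eigh(np.cov(T[:,:2].T)); print(T.mean(0),len(T),np.sqrt(w)*np.sqrt(12),V[:,1],np.degrees(np.arctan2(*V[::-1,1])),np.median(T[:,2]))
B=P[(P[:,2]>.06)&(P[:,2]<.08)]; print('boss',B.mean(0),len(B),B.min(0),B.max(0))
E
```

```text
[0.53805177 0.00073999 0.11672478] 158 [0.01904317 0.04931444] [-0.51334616  0.85818163] 120.88697412536864 0.11706321952318599
boss [5.32407110e-01 3.20560626e-04 6.97601215e-02] 109 [ 0.48948526 -0.02196787  0.06125105] [0.56275545 0.1082512  0.07977667]
```

View pics/m0.png

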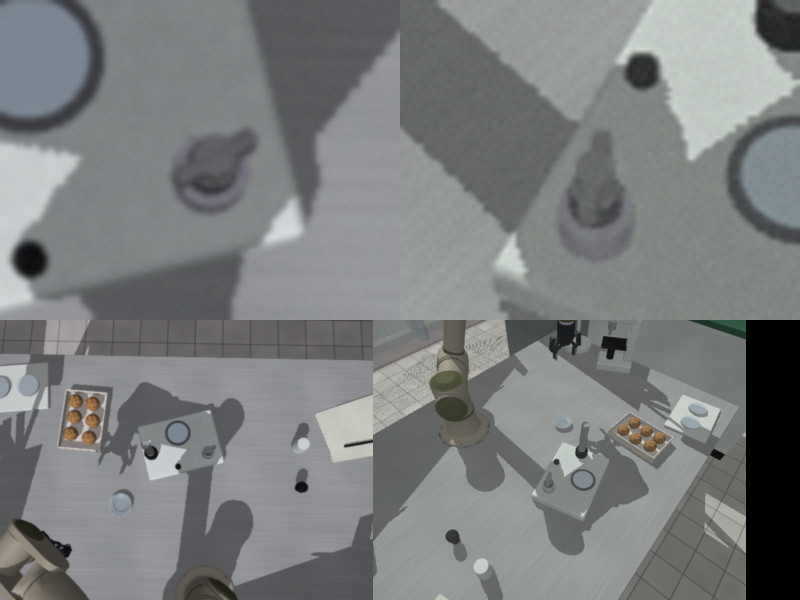

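>>> send_rows:
  commands:
    - {"linear": [-0.08,-0.05,-0.08],"rot": [0,0,0]}
    - {"linear": [-0.821,-0.506,-0.08],"rot": [0,0,0.18]}
    - {"linear": [-0.821,-0.506,-0.08],"rot": [0,0,0.18]}
    - {"linear": [-0.821,-0.506,-0.08],"rot": [0,0,0.18]}
    - {"linear": [-0.821,-0.506,-0.08],"rot": [0,0,0.18]}
    - {"linear": [-0.821,-0.506,-0.08],"rot": [0,0,0.18]}
    - {"linear": [-0.821,-0.506,-0.08],"rot": [0,0,0.18]}
    - {"linear": [-0.821,-0.506,-0.08],"rot": [0,0,0.18]}
    - {"linear": [-0.821,-0.506,-0.08],"rot": [0,0,0.18]}
    - {"linear": [-0.821,-0.506,-0.08],"rot": [0,0,0.18]}
    - {"linear": [-0.821,-0.506,-0.08],"rot": [0,0,0.18]}
    - {"linear": [-0.821,-0.506,-0.08],"rot": [0,0,0.18]}
    - {"linear": [-0.821,-0.506,-0.08],"rot": [0,0,0.18]}
  claw: -1

```text
clock: 2.68
position: [0.5397, 0.0019, 0.2796]
orientation: [0.473, 0.881, 0.0, 0.0]
wrist_force: [1.0, 0.6, 0.2]
opening: 0.0854
finger_force: 0.0
```

```bash
cat >> h.py <<'E'
def proj(c,P):
    k=env.camera_info(c);E=np.array(k['extrinsics']);Q=np.atleast_2d(P)@E[:3,:3].T+E[:3,3]
    return np.stack([Q[:,0]/Q[:,2]*k['fx']+k['cx'],Q[:,1]/Q[:,2]*k['fy']+k['cy']],1)
def box(x,y,a,zt=.118):
    a=np.radians(a);e=np.array([np.cos(a),np.sin(a)]);n=np.array([-e[1],e[0]])
    return np.array([[*(np.array([x,y])+i*.028*e+j*.006*n),z] for z in(zt,zt-.026) for i,j in((1,1),(1,-1),(-1,-1),(-1,1))])
def circ(x,y,z,r):
    t=np.linspace(0,2*np.pi,60);return np.stack([x+r*np.cos(t),y+r*np.sin(t),0*t+z],1)
def crop(c,img,x,y,a,zt,half=40,s=7):
    u,v=proj(c,[[x,y,.09]])[0].astype(int)
    o=np.array([u-half,v-half]); im=cv2.resize(img[v-half:v+half,u-half:u+half],None,fx=s,fy=s,interpolation=cv2.INTER_CUBIC)
    f=lambda P:((proj(c,P)-o+.5)*s).astype(np.int32).reshape(-1,1,2)
    b=box(x,y,a,zt)
    cv2.polylines(im,[f(b[:4])],True,(0,255,0),1);cv2.polylines(im,[f(b[4:])],True,(0,200,255),1)
    cv2.polylines(im,[f(circ(x,y,.07,.024))],True,(255,80,80),1);return im
E
python3 - <<'E'
from h import *
s=env.get_state();print(s['qpos'])
x,y,a=.540,.0005,121
ims=[crop(c,cv2.convertScaleAbs(cv2.imread(f'pics/{c}0.png'),alpha=1.6),x,y,a,.118,28,14) for c in('top','scene')]
cv2.imwrite('pics/m1.png',np.hstack(ims))
E
```

```text
[-2.13782866e-01  3.15902596e-01  1.36797066e+00  8.55275617e-05
  1.45742955e+00 -7.99654425e-01]
```

View pics/m1.png

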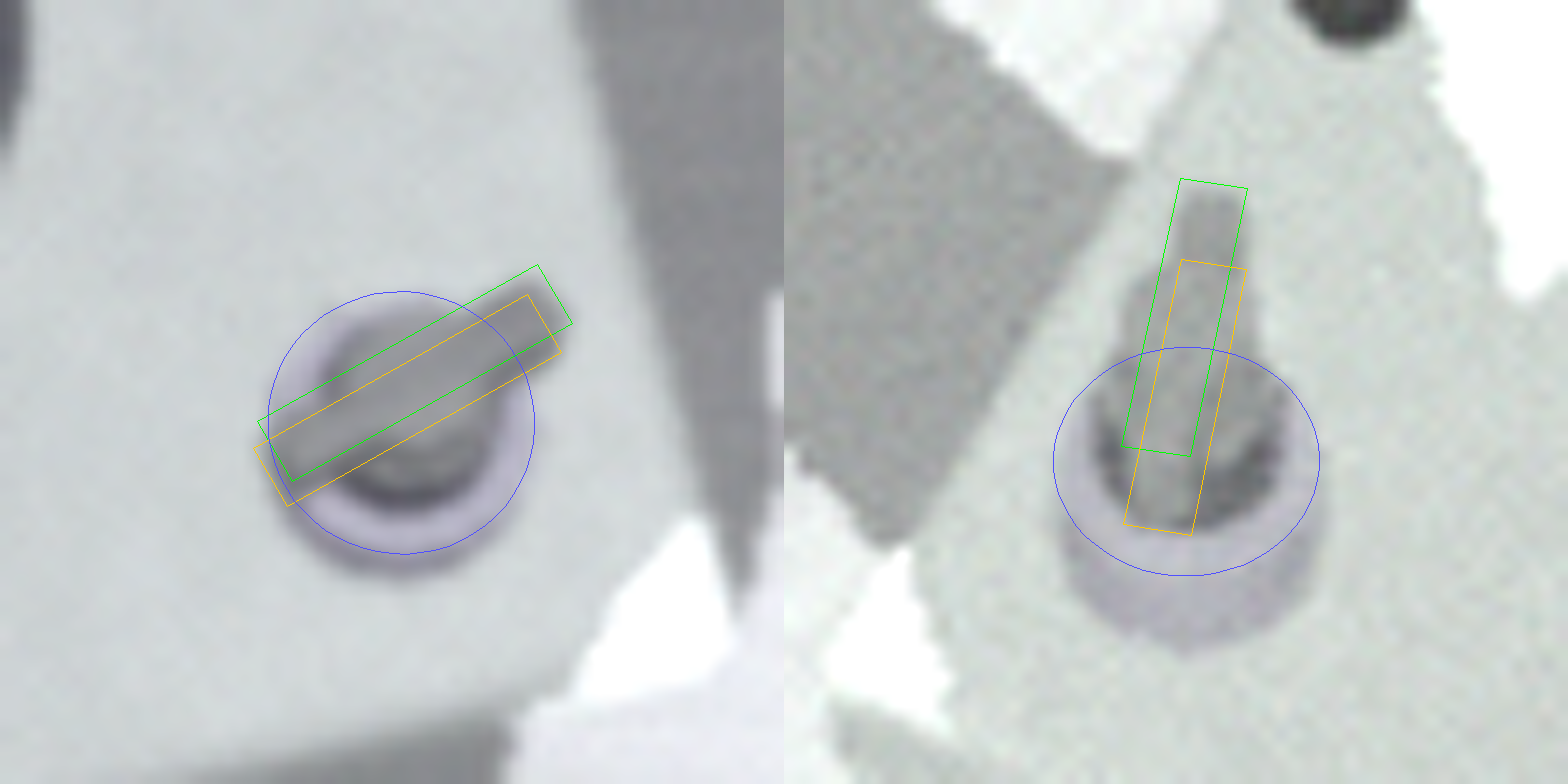

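>>> send_rows:
  commands:
    - {"linear": [-0.001,-0.002,0.1],"rot": [0,0,0.01]}
    - {"linear": [-0.001,-0.002,0.2],"rot": [0,0,0.01]}
    - {"linear": [-0.001,-0.002,0.27],"rot": [0,0,0.01]}
    - {"linear": [-0.001,-0.002,0.31],"rot": [0,0,0.01]}
    - {"linear": [-0.001,-0.002,0.324],"rot": [0,0,0.01]}
    - {"linear": [-0.001,-0.002,0.324],"rot": [0,0,0.01]}
    - {"linear": [-0.001,-0.002,0.324],"rot": [0,0,0.01]}
  claw: -1

```text
clock: 3.55
position: [0.54, -0.0003, 0.0861]
orientation: [0.487, 0.873, 0.0, 0.001]
wrist_force: [1.1, -0.9, 1.0]
opening: 0.0854
finger_force: 0.0
```

>>> send_rows:
  commands:
    - {"linear": [0,0,0],"rot": [0,0,0]}
    - {"linear": [0,0,0],"rot": [0,0,0]}
    - {"linear": [0,0,0],"rot": [0,0,0]}
    - {"linear": [0,0,0],"rot": [0,0,0]}
    - {"linear": [0,0,0],"rot": [0,0,0]}
    - {"linear": [0,0,0],"rot": [0,0,0]}
  claw: 0.6

```text
clock: 4.3
position: [0.5389, -0.0006, 0.0853]
orientation: [0.487, 0.873, -0.001, -0.0]
wrist_force: [-5.3, -2.4, 5.3]
opening: 0.0248
finger_force: 58.6
```

```bash
python3 - <<'E'
from h import *
s=env.get_state();print(s['opening'],s['finger_force'],s['wrist_force'],s['moment'])
ims=[crop(c,cv2.convertScaleAbs(snap(c,c+'2.png')[0][:,:,::-1],alpha=1.6),.539,0,121.7,.118,32,12)for c in('top','scene')]
cv2.imwrite('pics/m2.png',cv2.resize(np.hstack(ims),(800,400)))
E
```

```text
0.02481755083288974 58.595057129859924 [-5.32342743 -2.37399995  5.34569653] [-0.33939405  0.81051978  0.01103779]
```

View pics/m2.png

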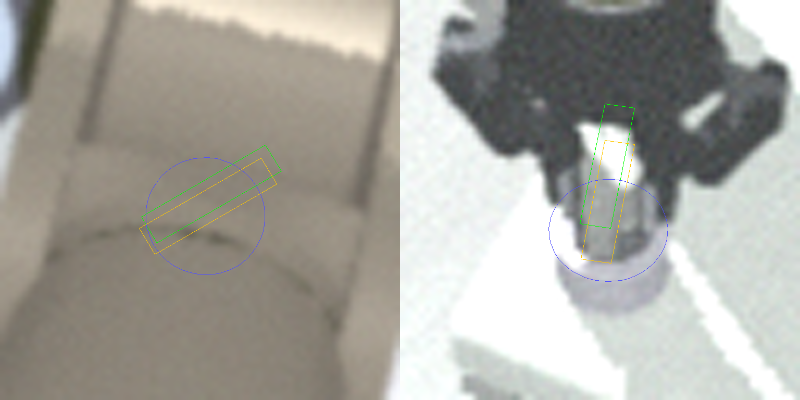

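>>> send_rows:
  commands:
    - {"linear": [0,0,0],"rot": [0,0,0]}
    - {"linear": [0,0,0],"rot": [0,0,0]}

```text
clock: 4.65
position: [0.539, -0.0006, 0.0853]
orientation: [0.487, 0.873, -0.001, -0.0]
wrist_force: [-4.4, -1.7, 6.3]
opening: 0.0249
finger_force: 58.6
```

```bash
python3 - <<'E'
from h import *
i=cv2.convertScaleAbs(cv2.imread('pics/scene2.png'),alpha=1.3)
u,v=proj('scene',[[.539,0,.1]])[0].astype(int); print(u,v)
cv2.imwrite('pics/m3.png',cv2.resize(i[v-30:v+25,u-37:u+36],(796,600),interpolation=cv2.INTER_CUBIC))
E
```

```text
262 239
```

View pics/m3.png

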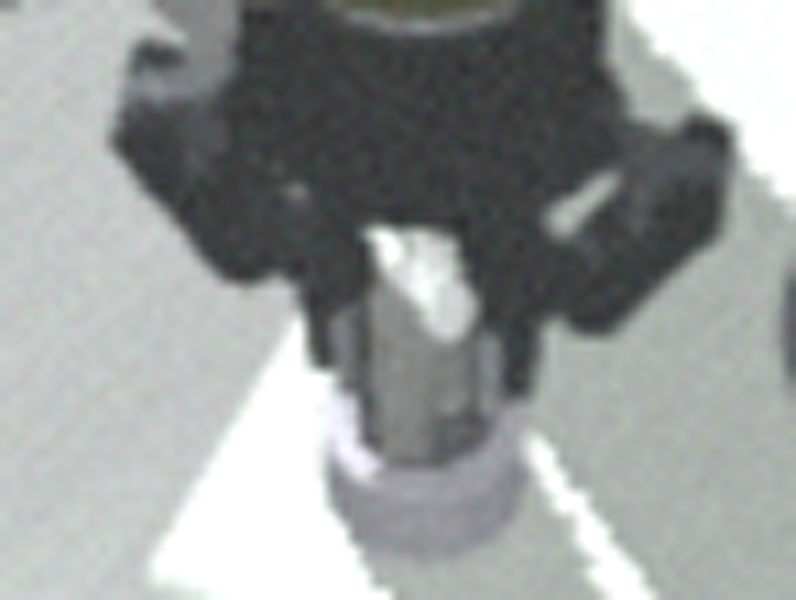

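>>> send_rows:
  commands:
    - {"linear": [0,0,0],"rot": [0,0,0]}
    - {"linear": [0,0,0],"rot": [0,0,0]}
  claw: 0.67

```text
clock: 4.9
position: [0.539, -0.0006, 0.0853]
orientation: [0.487, 0.873, -0.001, -0.0]
wrist_force: [-4.6, -0.8, 5.6]
opening: 0.0248
finger_force: 58.6
```

>>> send_rows:
  commands:
    - {"linear": [0,0,0],"rot": [0,0,0]}
    - {"linear": [0,0,0],"rot": [0,0,0]}
    - {"linear": [0,0,-0.02],"rot": [0,0,0]}
    - {"linear": [0,0,-0.02],"rot": [0,0,0]}
  claw: 0.2

```text
clock: 5.4
position: [0.5401, -0.0004, 0.0981]
orientation: [0.487, 0.873, 0.0, 0.001]
wrist_force: [0.3, 0.3, -0.2]
opening: 0.0342
finger_force: 0.0
```

>>> send_rows:
  commands:
    - {"linear": [0,0,0],"rot": [0,0,0]}
    - {"linear": [0,0,0],"rot": [0,0,0]}
    - {"linear": [0,0,0],"rot": [0,0,0]}
    - {"linear": [0,0,0],"rot": [0,0,0]}
  claw: 0.6

```text
clock: 5.9
position: [0.5394, -0.0003, 0.0968]
orientation: [0.487, 0.873, -0.0, -0.0]
wrist_force: [-0.2, 0.3, -0.3]
opening: 0.0171
finger_force: 0.0
```

```bash
cat > look.py <<'E'
from h import *
import sys
p,d=snap('scene',sys.argv[1]+'.png')
s=env.get_state(); a=s['orientation']; yaw=np.degrees(2*np.arctan2(a[1],a[0]))-90
u,v=proj('scene',[[.539,0,.1]])[0].astype(int)
m=np.zeros(d.shape,bool);m[v-30:v+30,u-30:u+30]=1
P=cloud('scene',d,m);r=np.hypot(P[:,0]-.539,P[:,1]);Q=P[(r<.03)&(P[:,2]>.075)&(P[:,2]<.135)]
print(s['clock'],'yaw',yaw,'q6',s['qpos'][5],'op',s['opening'],'mom',s['moment'],'n',len(Q))
print(np.histogram(Q[:,2],np.arange(.075,.136,.003))[0])
t=env.tip_of('scene','screw_top')
for q in t[:2]: print(q)
for q in env.cut_out('scene','wing_screw')[:1]:
    print(q['box'],q['confidence']); P=cloud('scene',d,q['region']);print(np.percentile(P[:,2],[5,25,50,75,95]))
g=cv2.imread('pics/'+sys.argv[1]+'.png')[v-24:v+24,u-24:u+24]
cv2.imwrite('pics/c_'+sys.argv[1]+'.png',cv2.resize(cv2.convertScaleAbs(g,alpha=1.3),(384,384),interpolation=cv2.INTER_CUBIC))
E
python3 look.py s3
```

```text
5.95 yaw 31.690135515901886 q6 -0.7709415429456181 op 0.017280060099932618 mom [-0.0270621  0.0038907 -0.0523503] n 259
[ 5  7  2  6  6 11  4  4  8  8 13 10 17 43 74  6  8  9 11  7]
{'location': [262.9, 235.7], 'confidence': 0.52}
[265.1, 238.8, 8.9, 20.6] 0.73
[0.07794685 0.09647823 0.11587604 0.11790094 0.11910382]
```

>>> send_rows:
  commands:
    - {"linear": [0,0,0],"rot": [0,0,-0.05]}
    - {"linear": [0,0,0],"rot": [0,0,-0.1]}
    - {"linear": [0,0,0],"rot": [0,0,-0.15]}
    - {"linear": [0,0,0],"rot": [0,0,-0.2]}
    - {"linear": [0,0,0],"rot": [0,0,-0.2]}
    - {"linear": [0,0,0],"rot": [0,0,-0.2]}

```text
clock: 6.8
position: [0.5393, -0.0003, 0.0968]
orientation: [0.195, 0.981, -0.0, -0.0]
wrist_force: [-2.5, -0.5, 0.3]
opening: 0.0169
finger_force: 1.0
```

```bash
python3 look.py s4
```

```text
6.85 yaw 67.55125321495768 q6 -1.3968376747533064 op 0.01683545688938043 mom [-0.17927746  0.40042976  0.01437157] n 241
[ 5  8  1  8  6  9  5  5  5  8 12 17  9 39 53 10 13  6 11 11]
{'location': [124.1, 332.6], 'confidence': 0.64}
{'location': [262.3, 239.2], 'confidence': 0.44}
[265.4, 241.8, 10.0, 16.3] 0.44
[0.07255447 0.09085534 0.11196397 0.11741903 0.12042249]
```

>>> send_rows:
  commands:
    - {"linear": [0,0,0],"rot": [0,0,-0.04]}
    - {"linear": [0,0,0],"rot": [0,0,-0.08]}
    - {"linear": [0,0,0],"rot": [0,0,-0.11]}
    - {"linear": [0,0,0],"rot": [0,0,-0.11]}
    - {"linear": [0,0,0],"rot": [0,0,-0.11]}

```text
clock: 7.58
position: [0.5394, -0.0004, 0.0969]
orientation: [0.023, 1.0, -0.0, 0.0]
wrist_force: [-1.5, -1.4, -0.5]
opening: 0.0171
finger_force: 1.2
```

```bash
python3 look.py s5
```

```text
7.625 yaw 87.38976810037818 q6 -1.7430902318726684 op 0.017061789115556003 mom [-0.31414853  0.32790962 -0.10556009] n 202
[ 6  7  5  7  4  8  6  3 10  7  7 13 14 36 29 12  7  6  8  7]
{'location': [263.9, 234.3], 'confidence': 0.45}
[266.2, 242.2, 12.7, 13.2] 0.62
[0.07304687 0.08627343 0.10671094 0.11652329 0.1189088 ]
```

>>> send_rows:
  commands:
    - {"linear": [0,0,0],"rot": [0,0,-0.04]}
    - {"linear": [0,0,0],"rot": [0,0,-0.08]}
    - {"linear": [0,0,0],"rot": [0,0,-0.08]}
    - {"linear": [0,0,0],"rot": [0,0,-0.08]}

```text
clock: 8.22
position: [0.5396, -0.0003, 0.0969]
orientation: [-0.102, 0.995, -0.0, 0.0]
wrist_force: [-0.9, -1.2, 0.1]
opening: 0.0171
finger_force: 1.1
```

```bash
python3 look.py s6
```

```text
8.275 yaw 101.770062526924 q6 -1.994026813458984 op 0.01716059687513022 mom [-0.36060818  0.15404354 -0.09756786] n 171
[ 5  8  8  9  3  8  7  5  6  9  6 18  9 22 26  5  5  6  3  3]
{'location': [263.6, 235.4], 'confidence': 0.58}
[265.7, 243.3, 13.4, 12.4] 0.43
[0.07249056 0.08216432 0.09644489 0.11432583 0.11841676]
```

>>> send_rows:
  commands:
    - {"linear": [0,0,0],"rot": [0,0,-0.04]}
    - {"linear": [0,0,0],"rot": [0,0,-0.08]}
    - {"linear": [0,0,0],"rot": [0,0,-0.08]}
    - {"linear": [0,0,0],"rot": [0,0,-0.08]}

```text
clock: 8.88
position: [0.5396, -0.0002, 0.097]
orientation: [-0.226, 0.974, 0.0, 0.0]
wrist_force: [-0.8, -2.3, -0.2]
opening: 0.0168
finger_force: 0.8
```

```bash
python3 look.py s7
```

```text
8.925 yaw 116.16474883601578 q6 -2.2452810634384264 op 0.017132037504403362 mom [-0.25100006  0.07033933 -0.06631815] n 149
[ 3 12  8  4  6 12  4  7  5 10  9 12  8 22 21  4  1  1  0  0]
{'location': [263.5, 234.4], 'confidence': 0.69}
[266.2, 243.2, 13.1, 18.4] 0.69
[0.06925046 0.07852667 0.09394415 0.11056961 0.11887215]
```

>>> send_rows:
  commands:
    - {"linear": [0,0,0],"rot": [0,0,-0.04]}
    - {"linear": [0,0,0],"rot": [0,0,-0.08]}
    - {"linear": [0,0,0],"rot": [0,0,-0.08]}
    - {"linear": [0,0,0],"rot": [0,0,-0.08]}

```text
clock: 9.52
position: [0.5396, -0.0004, 0.097]
orientation: [-0.346, 0.938, -0.0, 0.0]
wrist_force: [-0.5, -2.8, 1.3]
opening: 0.0172
finger_force: 1.3
```

```bash
python3 look.py s8
```

```text
9.575 yaw 130.56101527321246 q6 -2.4965934424065974 op 0.017385815190327888 mom [-0.53595864 -0.03302308 -0.03250342] n 157
[ 3 10  6 18  9  9  8 10  8 14  5 19 31  6  1  0  0  0  0  0]
{'location': [263.5, 238.3], 'confidence': 0.5}
[263.6, 243.2, 18.1, 14.2] 0.42
[0.07368171 0.08451835 0.0938931  0.10674957 0.11257939]
```

>>> send_rows:
  commands:
    - {"linear": [0,0,0.005],"rot": [0,0,0.036]}
    - {"linear": [0,0,0.01],"rot": [0,0,0.072]}
    - {"linear": [0,0,0.01],"rot": [0,0,0.072]}
    - {"linear": [0,0,0.01],"rot": [0,0,0.072]}

```text
clock: 10.18
position: [0.5394, -0.0001, 0.091]
orientation: [-0.241, 0.971, 0.0, 0.0]
wrist_force: [0.1, 0.4, 0.6]
opening: 0.0171
finger_force: 0.0
```

>>> send_rows:
  commands:
    - {"linear": [0,0,0],"rot": [0,0,0]}
    - {"linear": [0,0,0],"rot": [0,0,0]}
    - {"linear": [0,0,0],"rot": [0,0,0]}
    - {"linear": [0,0,0],"rot": [0,0,0]}
  claw: 1

```text
clock: 10.68
position: [0.5397, -0.0006, 0.0912]
orientation: [-0.24, 0.971, -0.0, 0.0]
wrist_force: [0.9, -4.3, 2.6]
opening: 0.0104
finger_force: 60.5
```

```bash
python3 look.py s9
```

```text
10.725 yaw 117.7345495910975 q6 -2.2727660928583453 op 0.010648319369931379 mom [-0.82957301 -0.19005318 -0.03636001] n 131
[ 2 12  4 16 10  6  4  7  8  5  9 21 23  1  0  0  1  0  0  2]
[265.4, 242.6, 20.1, 16.6] 0.62
[0.07225764 0.08088369 0.08950897 0.1084834  0.11283534]
```

>>> send_rows:
  commands:
    - {"linear": [0,0,0],"rot": [0,0,0.05]}
    - {"linear": [0,0,0],"rot": [0,0,0.1]}
    - {"linear": [0,0,0.001],"rot": [0,0,0.15]}
    - {"linear": [0,0,0.001],"rot": [0,0,0.2]}
    - {"linear": [0,0,0.001],"rot": [0,0,0.25]}
    - {"linear": [0,0,0.001],"rot": [0,0,0.3]}
    - {"linear": [0,0,0.002],"rot": [0,0,0.35]}
    - {"linear": [0,0,0.002],"rot": [0,0,0.4]}
    - {"linear": [0,0,0.002],"rot": [0,0,0.45]}
    - {"linear": [0,0,0.003],"rot": [0,0,0.5]}
    - {"linear": [0,0,0.003],"rot": [0,0,0.55]}
    - {"linear": [0,0,0.003],"rot": [0,0,0.6]}
    - {"linear": [0,0,0.003],"rot": [0,0,0.65]}
    - {"linear": [0,0,0.004],"rot": [0,0,0.7]}
    - {"linear": [0,0,0.004],"rot": [0,0,0.75]}
    - {"linear": [0,0,0.004],"rot": [0,0,0.75]}
    - {"linear": [0,0,0.004],"rot": [0,0,0.75]}

```text
clock: 12.95
position: [0.5392, -0.0015, 0.0888]
orientation: [0.805, 0.593, -0.001, 0.001]
wrist_force: [-2.4, -10.0, 5.0]
opening: 0.0104
finger_force: 60.9
```

```bash
python3 look.py s10
```

```text
13.0 yaw -17.25485779909482 q6 0.08358613982425989 op 0.010956065962328175 mom [-1.89021815  0.45508503 -0.14394671] n 158
[ 8  4 14  8  8  4  5 11  8  7 24 21  5  7  8  2  2  3  2  7]
```

>>> send_rows:
  commands:
    - {"linear": [0,0,0],"rot": [0,0,0.05]}
    - {"linear": [0,0,0],"rot": [0,0,0.1]}
    - {"linear": [0,0,0.001],"rot": [0,0,0.15]}
    - {"linear": [0,0,0.001],"rot": [0,0,0.2]}
    - {"linear": [0,0,0.001],"rot": [0,0,0.25]}
    - {"linear": [0,0,0.001],"rot": [0,0,0.3]}
    - {"linear": [0,0,0.002],"rot": [0,0,0.35]}
    - {"linear": [0,0,0.002],"rot": [0,0,0.4]}
    - {"linear": [0,0,0.002],"rot": [0,0,0.45]}
    - {"linear": [0,0,0.003],"rot": [0,0,0.5]}
    - {"linear": [0,0,0.003],"rot": [0,0,0.55]}
    - {"linear": [0,0,0.003],"rot": [0,0,0.6]}
    - {"linear": [0,0,0.003],"rot": [0,0,0.65]}
    - {"linear": [0,0,0.004],"rot": [0,0,0.7]}
    - {"linear": [0,0,0.004],"rot": [0,0,0.75]}
    - {"linear": [0,0,0.004],"rot": [0,0,0.75]}
    - {"linear": [0,0,0.004],"rot": [0,0,0.75]}

```text
clock: 15.22
position: [0.5389, -0.0005, 0.0865]
orientation: [0.856, -0.517, -0.0, 0.001]
wrist_force: [-4.0, -5.0, 8.3]
opening: 0.0105
finger_force: 61.3
```

>>> send_rows:
  commands:
    - {"linear": [0,0,0],"rot": [0,0,0]}
    - {"linear": [0,0,0],"rot": [0,0,0]}
    - {"linear": [0,0,0],"rot": [0,0,0]}
    - {"linear": [0,0,0],"rot": [0,0,0]}
    - {"linear": [0,0,0],"rot": [0,0,0]}
    - {"linear": [0,0,0],"rot": [0,0,0]}
    - {"linear": [0,0,0],"rot": [0,0,0]}
  claw: -1

```text
clock: 16.1
position: [0.5394, -0.0003, 0.0861]
orientation: [0.856, -0.517, 0.0, 0.0]
wrist_force: [0.5, 0.8, -0.1]
opening: 0.0857
finger_force: 0.0
```

```bash
python3 look.py s11
```

```text
16.15 yaw -152.26898315695155 q6 2.4397187388305084 op 0.08548841392713573 mom [-0.05688119 -0.03171734 -0.02162827] n 202
[ 6 11 14  5  7  9  8  5 11 12 88 26  0  0  0  0  0  0  0  0]
{'location': [263.5, 237.8], 'confidence': 0.58}
[266.3, 242.7, 9.2, 22.5] 0.75
[0.07773433 0.09387565 0.10595197 0.10738084 0.10866254]
```

>>> send_rows:
  commands:
    - {"linear": [0,0,0],"rot": [0,0,-0.055]}
    - {"linear": [0,0,0],"rot": [0,0,-0.11]}
    - {"linear": [0,0,0],"rot": [0,0,-0.165]}
    - {"linear": [0,0,0],"rot": [0,0,-0.22]}
    - {"linear": [0,0,0],"rot": [0,0,-0.275]}
    - {"linear": [0,0,0],"rot": [0,0,-0.33]}
    - {"linear": [0,0,0],"rot": [0,0,-0.385]}
    - {"linear": [0,0,0],"rot": [0,0,-0.44]}
    - {"linear": [0,0,0],"rot": [0,0,-0.495]}
    - {"linear": [0,0,0],"rot": [0,0,-0.55]}
    - {"linear": [0,0,0],"rot": [0,0,-0.605]}
    - {"linear": [0,0,0],"rot": [0,0,-0.66]}
    - {"linear": [0,0,0],"rot": [0,0,-0.715]}
    - {"linear": [0,0,0],"rot": [0,0,-0.77]}
    - {"linear": [0,0,0],"rot": [0,0,-0.825]}
    - {"linear": [0,0,0],"rot": [0,0,-0.88]}
    - {"linear": [0,0,0],"rot": [0,0,-0.935]}
    - {"linear": [0,0,0],"rot": [0,0,-0.99]}
    - {"linear": [0,0,0],"rot": [0,0,-0.99]}
    - {"linear": [0,0,0],"rot": [0,0,-0.99]}

```text
clock: 18.75
position: [0.5394, -0.0003, 0.0861]
orientation: [0.532, 0.847, -0.0, -0.0]
wrist_force: [0.1, 0.2, 1.7]
opening: 0.0852
finger_force: 0.0
```

>>> send_rows:
  commands:
    - {"linear": [0,0,0],"rot": [0,0,0]}
    - {"linear": [0,0,0],"rot": [0,0,0]}
    - {"linear": [0,0,0],"rot": [0,0,0]}
    - {"linear": [0,0,0],"rot": [0,0,0]}
    - {"linear": [0,0,0],"rot": [0,0,0]}
    - {"linear": [0,0,0],"rot": [0,0,0]}
    - {"linear": [0,0,0],"rot": [0,0,0]}
    - {"linear": [0,0,0],"rot": [0,0,0]}
  claw: 1

```text
clock: 19.75
position: [0.5391, -0.0004, 0.0862]
orientation: [0.53, 0.848, -0.0, -0.0]
wrist_force: [-5.5, -1.5, 5.6]
opening: 0.0103
finger_force: 61.4
```

```bash
python3 look.py s12
```

```text
19.8 yaw 25.935239687482863 q6 -0.6704091299483523 op 0.010622984592614324 mom [-0.25538995  0.94846071  0.02735749] n 236
[ 4 10  9  6  4  8  7 12 12 15 56 20  5 12  5  9  8  6 14 14]
[264.9, 243.9, 11.5, 16.7] 0.45
[0.07488036 0.08566902 0.10075856 0.10663678 0.10821694]
```

>>> send_rows:
  commands:
    - {"linear": [0,0,0],"rot": [0,0,0.05]}
    - {"linear": [0,0,0],"rot": [0,0,0.1]}
    - {"linear": [0,0,0.001],"rot": [0,0,0.15]}
    - {"linear": [0,0,0.001],"rot": [0,0,0.2]}
    - {"linear": [0,0,0.001],"rot": [0,0,0.25]}
    - {"linear": [0,0,0.001],"rot": [0,0,0.3]}
    - {"linear": [0,0,0.002],"rot": [0,0,0.35]}
    - {"linear": [0,0,0.002],"rot": [0,0,0.4]}
    - {"linear": [0,0,0.002],"rot": [0,0,0.45]}
    - {"linear": [0,0,0.002],"rot": [0,0,0.475]}
    - {"linear": [0,0,0.002],"rot": [0,0,0.475]}
    - {"linear": [0,0,0.002],"rot": [0,0,0.475]}
    - {"linear": [0,0,0.002],"rot": [0,0,0.475]}

```text
clock: 21.52
position: [0.5399, -0.0007, 0.0849]
orientation: [0.965, 0.263, 0.001, 0.001]
wrist_force: [2.3, -4.9, -1.8]
opening: 0.0111
finger_force: 60.3
```

```bash
python3 look.py s13; cp pics/scene0.png /tmp/; python3 -c "
import cv2;a=cv2.imread('pics/s13.png');cv2.imwrite('pics/f.png',cv2.hconcat([cv2.resize(a,(416,384)),cv2.imread('pics/c_s13.png')]))"
```

```text
21.575 yaw -59.51194010322051 q6 0.8207816671927168 op 0.01067291723268677 mom [-1.014173   -0.40582434 -0.01361958] n 121
[ 5 17  6  6  6  8  6 10  5 17 24  3  0  0  0  0  0  2  3  3]
{'location': [264.2, 238.6], 'confidence': 0.56}
[120.8, 325.3, 15.6, 21.2] 0.63
[0.01359113 0.04761379 0.05582901 0.05765712 0.05954641]
```

View pics/f.png

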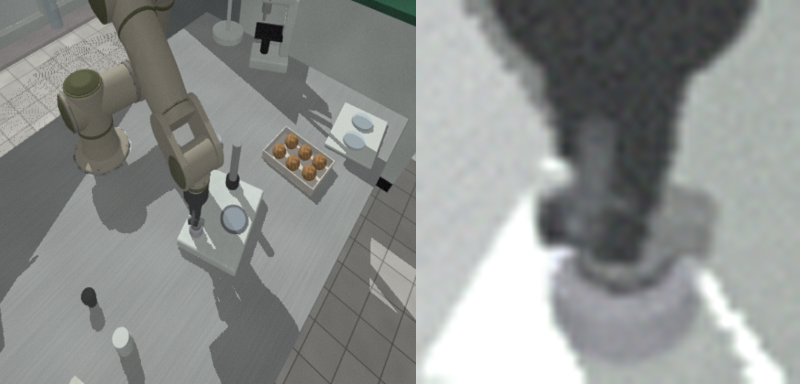

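The final picture shows the gripper holding the wing bar just above the boss (crop at about (625, 235)). The jar, eyepiece, tray and stand have not moved. The bar's top is at about 0.106 m, which fits the 6 mm drop plus almost one full turn.

```bash
python3 -c "
from workcell import env
print(env.sign_off())"
```

```text
the job is handed in; nothing more can be done
None
```

The wing screw was turned back until it dropped into the thread, then screwed clockwise about 350° (estimated to within 7°), and handed in at about 21.6 s of the 69 s allowed, still firmly gripped (about 60 N); on the first try the fingers closed too low, apparently on the shank, so I regripped higher, and one picture I viewed exceeded the 800 x 600 limit.

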